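# Draw the spindle of a reel stand to free the empty reel

### The job

The ribbon reel on the grey stand is empty and has to come off: press the stand's blue lever down until it clicks and stays down by itself, and take your hand off it. Then take the spindle by its black knob and draw it straight up through its sleeve until the red band on the rod, which now shows just under the sleeve, comes out at the sleeve's upper mouth and stands level with it, neither short of it nor beyond it, so that the reel below is free; leave the reel standing on the base and the things round about where they are. Finish holding the spindle still and upright at that height, for it would drop back if let go, so that a colleague can take the reel out.

Things in the scene. Friction and masses are not known exactly. Their poses are not given: they have to be found in the camera images.
- stand: grey reel stand, fixed to the table: base plate 175 x 130 x 12 mm; origin under the spindle's axis, at the table's surface; x points from the lever's pad through the spindle to the column, y along the lever's pivot, z up. Column 20 x 36 mm centred at x = +66 mm, 112 mm high, with an arm to an aluminium sleeve block 34 x 34 mm, from z = 75 to 120 mm, whose upright bore of 13.5 mm holds the spindle.
- sleeve_mouth (a point): centre of the upper mouth of the sleeve's bore, 120 mm above the table; axes as the stand's (z up along the bore)
- lever (a joint): angle of the blue release lever (rad), 0 up and locked, 0.40 its lower stop. Pivot axis along the stand's y, at x = -22 mm, z = 100 mm of the stand. Sprung: pushed less than about 0.22 it comes back up; beyond that it snaps over centre and the detent (a spring strut) holds it down at its stop. At most about 6 N at the pad. While it is up its pawl (top at z = 139 mm) hooks over the spindle's collar and locks it; down, the pawl is clear.
- lever_pad (a point): middle of the upper face of the lever's blue pad (34 x 30 mm), which is pressed; 80 mm from the pivot towards the stand's -x, 116 mm above the table when up, and 32 mm lower (at 84 mm, straight below) when held down
- spindle: loose steel spindle, 0.16 kg, 12 mm thick, upright in the sleeve, z up along the rod, origin at its lower tip, 14 mm above the table at the start. From the tip: rod to 106 mm, collar 40 mm across from 106 to 114 mm (it rests on the sleeve's mouth), neck 12 mm thick to 136 mm, round black knob 26 mm across from 136 to 176 mm. Released, it drops back.
- spindle_knob (a point): centre of the black knob (26 mm across, 40 mm tall), on the spindle's axis, 170 mm above the table at the start
- spindle_band (a point): centre of the red band painted round the rod, 16 mm tall, 53 mm under the collar's lower face; just below the sleeve's lower end at the start; it passes through the sleeve as the spindle is drawn up
- reel: loose empty reel, 76 mm across and 40 mm high, white flanges and a card core with a 20 mm hole, standing on the stand's base (its top 52 mm above the table) round the spindle; origin at the centre of its underside, z up
- new_reel: bystander: reel of green ribbon, 83 x 75 x 40 mm, loose; origin at its underside
- clay_pot: bystander: clay pot 95 mm across, 85 mm high, loose; origin at its underside
- tags: bystander: stack of price tags 43 x 73 x 11 mm, loose; origin at its underside
- secateurs: bystander: red secateurs 40 x 179 x 14 mm, loose; origin at their underside
Mind the look-alikes: they are no part of the job. There is more than one size of the spindle; the one meant has the size given above.

How it is judged:
On the way, in this order (a step that is already met when the one before it is completed fails the run):
1. the lever is held down by its detent with nothing touching it (value of joint lever above 0.33 rad and contact force between each of the fingers, the arm and lever below 0.2 N), for 0.2 s.
2. the spindle is gripped and drawn up 30 mm or more (z of spindle_band in the frame of sleeve_mouth above -0.023 m and contact force between the fingers and spindle above 2 N), for 0.1 s.
At the end, for the whole second after the job is handed in: Lever held down (over 0.33 rad); spindle gripped (over 2 N), under 20 mm/s, upright within 0.07 rad, within 4 mm of the bore's axis, the centre of its red band within 9 mm of the sleeve mouth's height; reel within 4 mm of its height on the base, 0.1 rad of level, 20 mm of the axis (value of joint lever above 0.33 rad and z of spindle_band in the frame of sleeve_mouth between -0.009 and 0.009 m and horizontal distance between spindle_band and sleeve_mouth below 0.004 m and angle between spindle's own z axis and vertical below 0.07 rad and contact force between the fingers and spindle above 2 N and linear speed of spindle below 0.02 m/s and z of reel in the frame of stand below 0.016 m and angle between reel's own z axis and vertical below 0.1 rad and horizontal distance between reel and stand below 0.02 m); the arm keeps its last pose, push and grip.
It fails at once if the spindle is pulled nearly out of its sleeve (tip less than 10 mm inside) (z of spindle in the frame of sleeve_mouth above -0.01 m).
It fails at once if a bystander is moved by more than 30 mm (distance of any of new_reel, clay_pot, tags, secateurs from where it was at the start of the episode above 0.03 m).
It also fails if it takes over 42 s, if anything falls off the work surface, if the arm or the gripper's body presses on something with over 40 N, if the wrist force passes 120 N, or if a joint passes its speed limit or range.

### The arm

A 6-joint arm with a two-finger parallel gripper is mounted at the origin on a cart in front of the work surface, level with it; the furniture and walls round the work are solid. World frame = base frame: x ahead of the robot, y to its left, z up, the work surface at z = 0. Lengths are in m, angles in rad, forces in N, time in s.
With the tool pointing down it reaches from about 0.4 to 0.925 m from the base axis. Payload 3.4 kg.
Tool frame: the origin (TCP) lies at the very end of the fingers, on their centre line; the grasp point (between the pads) lies 19 mm behind it; x points along the fingers, z is the direction in which the jaws open and shut, and the axes are right-handed (so a half turn about x gives the same grasp; the last joint's range is limited). The gripper opens to 85 mm and grips with 20 to 120 N. Pads are 22 mm wide; open, the fingers measure 114 mm over their backs; the gripper's body (76 mm by 85 mm) begins 54 mm behind the grasp point. The pads swing forward as they close: fully open they stand 13 mm farther back than shut.
Start: joints at [1.268, 0.307, 1.506, -0, 1.328, -0.073], TCP at [0.131, 0.56, 0.231] pointing down, gripper open.
Joint ranges: [-3.12, 3.12], [-1.05, 2.28], [0.14, 2.33], [-1.42, 4.57], [0.1, 2.73], [-2.68, 2.68]. Speed limits (rad/s): [2.57, 2.57, 3.14, 3.14, 3.14, 3.14].

### API

Orientations are given as a 3x3 rotation matrix whose columns are the frame's x, y, z axes.
In Python, from cell import arm, cams, cut_out gives the robot as it stands.
- The arm moves only by the tool play_rows, never from a script. Its argument "increments" is a list of rows, each a list of 6 numbers: the shift along the tool's x, y, z in m, then the turn, a rotation vector about the tool's x, y, z in degrees. In form: [[dx, dy, dz, rx, ry, rz], ...]. A call has 1 to 12 rows; each row is the pose to reach, as a shift and turn from the pose measured when the call began, along the tool's axes at that moment; what a row does not reach only later rows make up. A row lasts 1/8 s, in which the tool goes at most 62.5 mm and 10.7 degrees, less where a joint would pass 70% of its speed; a pose out of reach is approached as far as the arm can. A call with a gripper value outside its range is refused whole. "grip" is the opening, from -1 (shut) to 1 (fully open), set as the call begins (left out, the last holds). The fingers move at their own pace and stop on an object; "force" is the grip in N (left out, the last holds). Time passes only in rows, so rows that repeat a pose let the fingers close. It gives the time, the measured TCP pose, the force and the opening at its end, in the units of the state.
- arm.observe(): the state, without advancing time (a new reading comes with each control period).
- cams.read_camera(name): name is "scene" or "top"; returns a dict with "img" (400x640x3 uint8, red, green, blue), "fx", "fy", "cx", "cy" (pixels), "rvec" (rotation vector, rad) and "tvec" (3), from world to camera coordinates, as OpenCV has them. Camera axes: x right, y down, z forward; pixel columns grow to the right and rows downward; lengths in m; the calibration is good to about 2 mm. A picture is of the moment at which its call begins. There is no depth.
- arm.hand_in(): hands the job in, once; it reports no verdict.
Trained networks look in the newest picture that a camera, given by its name, has taken for a name from the list of things; names that differ only in an ending like _2 or _b are one class to them, and where a whole thing is asked for, a point or a joint stands for the part that bears it (a point fixed in the world has none). Each returns a list of dicts, best first, with "score" (0 to 1); they miss things now and then, are a little off and sometimes report something else, mostly with a low value. They report only what shows in the picture. A call takes as long as a camera call. They do not tell look-alikes from the thing itself.
- cut_out(camera, name): "region" (400x640 bool, what is visible of it) and "box" ([left, top, right, bottom] in pixels, round what is visible of it).
The state is a dict: "clock": time; "joint_positions": joint angles; "dq": joint speeds; "joint_efforts": joint torques, N m; "tcp_pos": TCP position; "eef_rot": TCP orientation; "wrist_force": force on the tool from outside, world axes, zero at the start; "ft_torque": the same for the moment, N m; "gripper_width": finger opening in m.
Only numpy, scipy, OpenCV 4.12 (cv2) and the standard library are available. Lean on these libraries where they do the work, as an engineer would, in place of code of your own. Each camera call takes 0.05 s, during which the arm holds its last target.

## Working session

There is one attempt and no reset: what is moved stays moved. The work goes in short steps, Python scripts to look and compute and a tool call to move; the robot and the scene stay as the last step left them, time stands still between calls to the robot, and variables do not carry over. Pictures are saved under pics/ and viewed, and the job is handed in when it is done.

Besides the shell and the picture viewer there is one more tool, called after ">>>" by a JSON object that holds its "op" and its "data", one argument or row to a line. play_rows: Moves the arm, as the interface text tells. Its arguments: {"type":"object","properties":{"increments":{"type":"array","items":{"type":"array","items":{"type":"number"}}},"grip":{"type":"number"},"force":{"type":"number"}},"required":["increments"]}

```bash
mkdir -p pics && ls
python3 - <<'E'
from cell import arm,cams,cut_out
import cv2
for n in ("scene","top"):
    c=cams.read_camera(n); cv2.imwrite(f"pics/{n}0.png",cv2.cvtColor(c["img"],cv2.COLOR_RGB2BGR))
    print(n,c["fx"],c["fy"],c["cx"],c["cy"],c["rvec"],c["tvec"])
    for o in ("stand","lever_pad","spindle","spindle_knob","reel"):
        print(o,[(round(d["score"],2),[int(v) for v in d["box"]]) for d in cut_out(n,o)][:4])
print(arm.observe())
E
```

```text
pics
scene 458.92720872659436 458.92720872659436 313.4945356170767 191.55985263074476 [ 2.1841033  -0.59024964  0.26215743] [-0.48217027  0.20385626  1.18087618]
stand [(0.61, [310, 201, 389, 276])]
lever_pad [(0.84, [315, 209, 352, 234])]
spindle [(0.8, [343, 188, 361, 233]), (0.65, [281, 152, 301, 229]), (0.5, [320, 184, 326, 220])]
spindle_knob [(0.77, [281, 154, 300, 227]), (0.76, [343, 190, 360, 216]), (0.71, [319, 187, 327, 223])]
reel [(0.84, [335, 224, 368, 253])]
top 369.2038342963523 369.2038342963523 318.21602636252453 197.44415739894131 [ 2.18018199 -2.13142087  0.16294814] [-0.11305712  0.52406385  1.12006359]
stand [(0.73, [333, 165, 376, 228])]
lever_pad [(0.63, [349, 192, 366, 228])]
spindle [(0.61, [353, 178, 374, 196]), (0.59, [298, 208, 319, 231]), (0.51, [312, 191, 324, 201])]
spindle_knob [(0.6, [301, 211, 319, 231]), (0.53, [353, 180, 366, 193]), (0.52, [314, 188, 323, 203])]
reel [(0.7, [348, 185, 369, 202])]
{'clock': 0.6, 'joint_positions': array([ 1.26748593e+00,  3.06739221e-01,  1.50640928e+00, -2.57824048e-05,
        1.32838720e+00, -7.34666837e-02]), 'dq': array([ 0.00014037,  0.00029206,  0.0006057 ,  0.00048762, -0.00186805,
        0.00038196]), 'joint_efforts': array([-2.89844083e-04, -4.57178771e+01, -2.52209347e+01, -8.56160182e-05,
        1.30536235e-03,  1.31778194e-06]), 'tcp_pos': array([0.13101437, 0.5598769 , 0.23133625]), 'eef_rot': array([[ 4.08972608e-05, -9.73703421e-01,  2.27819327e-01],
       [ 4.68788585e-05,  2.27819329e-01,  9.73703421e-01],
       [-9.99999998e-01, -2.91418928e-05,  5.49632914e-05]]), 'wrist_force': array([-0.77675863, -0.04181232,  0.83254261]), 'ft_torque': array([-0.00850605,  0.06960367,  0.00255742]), 'gripper_width': 0.08555773869555214}
```

Run:
```python
import cv2
a=cv2.imread("pics/scene0.png");b=cv2.imread("pics/top0.png")
cv2.imwrite("pics/sc.png",cv2.resize(a[130:300,240:450],None,fx=3.5,fy=3.5,interpolation=cv2.INTER_CUBIC))
cv2.imwrite("pics/tc.png",cv2.resize(b[140:260,280:420],None,fx=5,fy=5,interpolation=cv2.INTER_CUBIC)[:600])
```

```text
(no output)
```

View pics/scene0.png

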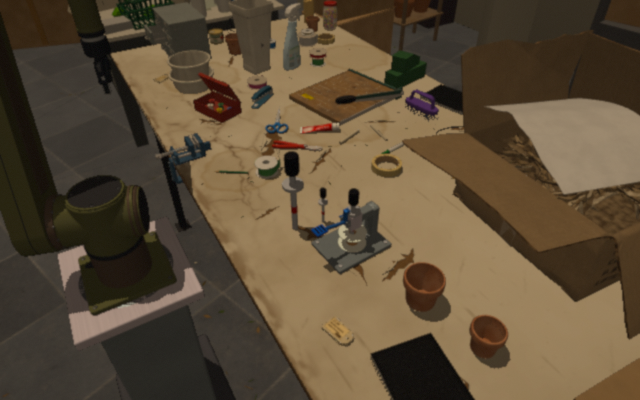

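View pics/top0.png

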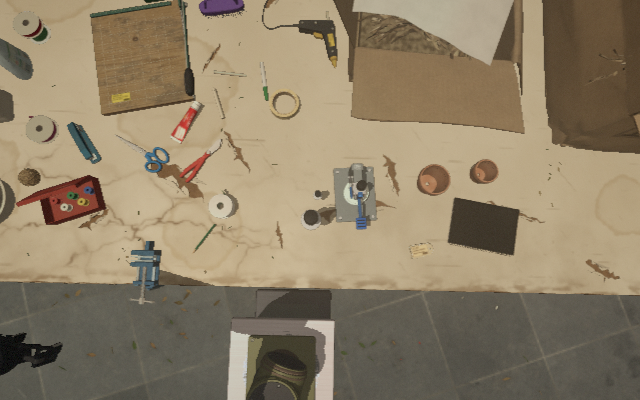

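View pics/sc.png

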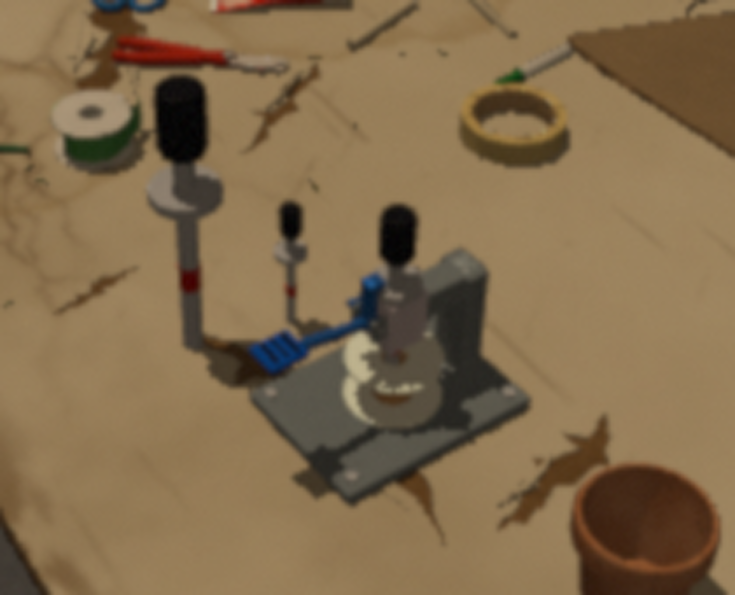

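View pics/tc.png

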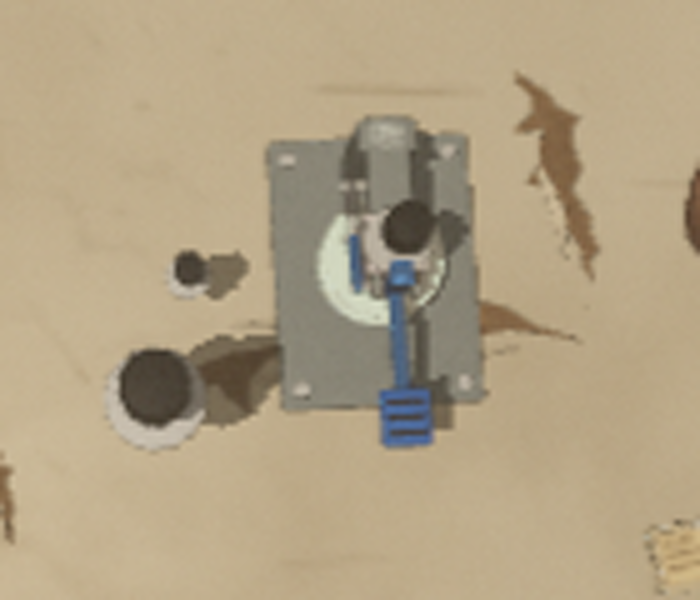

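Candidates for the spindle: the big one at scene (292,190), a tiny one at (323,200), and the one in the stand at (353,205). By size and place, the stand's is the right one. The big and small ones stand free to the left. Next I fit the stand pose.

```bash
cat > h.py <<'E'
import numpy as np,cv2
K={"scene":(458.92720872659436,313.4945356170767,191.55985263074476,[2.1841033,-0.59024964,0.26215743],[-0.48217027,0.20385626,1.18087618]),
"top":(369.2038342963523,318.21602636252453,197.44415739894131,[2.18018199,-2.13142087,0.16294814],[-0.11305712,0.52406385,1.12006359])}
def proj(n,P):
    f,cx,cy,r,t=K[n]
    return cv2.projectPoints(np.atleast_2d(np.array(P,float)),np.array(r),np.array(t),np.array([[f,0,cx],[0,f,cy],[0,0,1]]),None)[0][:,0]
def ray(n,u,v,z):
    f,cx,cy,r,t=K[n];R=cv2.Rodrigues(np.array(r))[0];c=-R.T@np.array(t);d=R.T@np.array([(u-cx)/f,(v-cy)/f,1]);return c+d*(z-c[2])/d[2]
E
python3 - <<'E'
from h import *
from scipy.optimize import least_squares
t=lambda x,y:(280+x/5,140+y/5)
s=lambda x,y:(240+x/3.5,130+y/3.5)
for n,p,z in (("top",t(408,228),.185),("scene",s(398,235),.17),("top",t(406,417),.116),("scene",s(278,351),.116),("top",t(155,385),.2)): print(n,ray(n,*p,z))
# obs: (cam,pix,local(x rel,y,z),plateflag)
h=.065;a=.0875
obs=[("top",t(268,143),(a,h,.012),1),("top",t(468,133),(a,-h,.012),1),("top",t(485,402),(-a,-h,.012),1),("top",t(283,410),(-a,h,.012),1),
("scene",s(252,397),(-a,h,.012),1),("scene",s(350,492),(-a,-h,.012),1),("scene",s(528,395),(a,-h,.012),1),
("scene",s(398,235),(0,0,.170),0),("top",t(408,228),(0,0,.185),0),("scene",s(278,351),(-.102,0,.116),0),("top",t(406,417),(-.102,0,.116),0)]
def res(q):
    x,y,th,o=q;c,sn=np.cos(th),np.sin(th);r=[]
    for n,p,l,f in obs:
        lx=l[0]+o*f;P=(x+c*lx-sn*l[1],y+sn*lx+c*l[1],l[2]);r.append(proj(n,P)[0]-p)
    return np.array(r).ravel()
b=min((least_squares(res,[.45,-.1,th,0],loss="soft_l1") for th in (0,1.57,3.14,-1.57)),key=lambda r:r.cost)
print(b.x,b.cost);print(np.round(b.fun.reshape(-1,2),1))
E
```

```text
top [ 0.54156321 -0.21787498  0.185     ]
scene [ 0.54695535 -0.22013767  0.17      ]
top [ 0.44261668 -0.22630175  0.116     ]
scene [ 0.44288157 -0.22967551  0.116     ]
top [ 0.45072505 -0.08118981  0.2       ]
[ 5.44656078e-01 -2.19741155e-01  8.11670418e-02  2.01224843e-04] 5.685319186340223
[[-0.4 -0.4]
 [-0.5 -0.6]
 [ 0.5 -0.7]
 [ 0.2  0.1]
 [-2.  -1.3]
 [-0.9  1.7]
 [ 0.6  0.5]
 [-0.9  0.2]
 [ 0.7 -1.1]
 [-0.3 -0.4]
 [ 0.6 -0.1]]
```

```bash
cat >> h.py <<'E'
def rel(p0,R0,p,yaw):
    R=np.array([[0,-np.sin(yaw),np.cos(yaw)],[0,np.cos(yaw),np.sin(yaw)],[-1,0,0]],float)
    # tool z=(cos,sin) , x down, y=z x x
    z=R[:,2];x=R[:,0];R[:,1]=np.cross(z,x)
    d=R0.T@(np.array(p)-p0);r=np.degrees(cv2.Rodrigues(R0.T@R)[0].ravel())
    return np.round(np.r_[d,r],4)
E
python3 - <<'E'
from h import *
from cell import arm
s=lambda x,y:(240+x/3.5,130+y/3.5)
for base,top in (((193,345),(180,82)),((291,318),(290,204))):
    b=ray("scene",*s(*base),0);print(b,[ (z,proj("scene",[b[0],b[1],z])[0].round(1)) for z in (.1,.2,.25,.3)],s(*top))
o=arm.observe();p=o["tcp_pos"];R=o["eef_rot"]
for w in ([.3,.45,.36],[.45,.25,.36],[.5,0,.36],[.443,-.2280,.36]): print(w,rel(p,R,w,1.652).tolist())
E
```

```text
[ 4.48302585e-01 -8.35902362e-02  1.11022302e-16] [(0.1, array([293.6, 201.4])), (0.2, array([292. , 171.4])), (0.25, array([291.1, 155.1])), (0.3, array([290.1, 137.9]))] (291.42857142857144, 153.42857142857142)
[ 0.5325495  -0.09638471  0.        ] [(0.1, array([323.1, 193.8])), (0.2, array([323., 164.])), (0.25, array([323. , 147.8])), (0.3, array([322.9, 130.8]))] (322.8571428571429, 188.28571428571428)
[0.3, 0.45, 0.36] [-0.1287, -0.1896, -0.0685, -17.8213, 0.0029, 0.0021]
[0.45, 0.25, 0.36] [-0.1287, -0.3812, -0.2291, -17.8213, 0.0029, 0.0021]
[0.5, 0, 0.36] [-0.1287, -0.4868, -0.4611, -17.8213, 0.0029, 0.0021]
[0.443, -0.228, 0.36] [-0.1287, -0.4833, -0.6961, -17.8213, 0.0029, 0.0021]
```

>>> {"op": "play_rows", "data": {
  "increments": [
    [-0.04, -0.05, -0.018, -4, 0, 0],
    [-0.085, -0.1, -0.036, -8, 0, 0],
    [-0.12, -0.145, -0.052, -12, 0, 0],
    [-0.129, -0.19, -0.0685, -17.8, 0, 0],
    [-0.129, -0.238, -0.108, -17.8, 0, 0],
    [-0.129, -0.286, -0.148, -17.8, 0, 0],
    [-0.129, -0.334, -0.188, -17.8, 0, 0],
    [-0.129, -0.381, -0.229, -17.8, 0, 0],
    [-0.129, -0.405, -0.28, -17.8, 0, 0],
    [-0.129, -0.43, -0.335, -17.8, 0, 0],
    [-0.129, -0.46, -0.39, -17.8, 0, 0],
    [-0.129, -0.475, -0.44, -17.8, 0, 0]
  ],
  "grip": -1,
  "force": 40
}}

```text
clock: 2.1
tcp_pos: [0.494, 0.0209, 0.3604]
eef_rot: [[0.001, -0.997, -0.08], [-0.0, -0.08, 0.997], [-1.0, -0.001, -0.0]]
wrist_force: [1.0, 0.0, -0.3]
gripper_width: 0.0002
```

Run:
```python
from h import *
from cell import arm
o=arm.observe();p=o["tcp_pos"];R=o["eef_rot"];print(o["clock"],p,o["joint_positions"].round(2),o["wrist_force"],o["gripper_width"])
for w in ([.47,-.15,.36],[.441,-.228,.36],[.441,-.228,.20],[.441,-.228,.135],[.441,-.228,.08]): print(w,rel(p,R,w,1.652).tolist())
```

```text
2.1 [0.49400798 0.02092499 0.36036726] [-0.04  0.11  1.44 -0.    1.59 -1.69] [ 1.03891016  0.00644509 -0.26214321] 0.0001844812040769071
[0.47, -0.15, 0.36] [0.0004, 0.0376, -0.1685, -0.0678, -0.0178, 0.0524]
[0.441, -0.228, 0.36] [0.0004, 0.0727, -0.2439, -0.0678, -0.0178, 0.0524]
[0.441, -0.228, 0.2] [0.1604, 0.0729, -0.2438, -0.0678, -0.0178, 0.0524]
[0.441, -0.228, 0.135] [0.2254, 0.0729, -0.2438, -0.0678, -0.0178, 0.0524]
[0.441, -0.228, 0.08] [0.2804, 0.073, -0.2438, -0.0678, -0.0178, 0.0524]
```

>>> {"op": "play_rows", "data": {
  "increments": [
    [0, 0.014, -0.05, 0, 0, 0],
    [0, 0.027, -0.11, 0, 0, 0],
    [0, 0.038, -0.168, 0, 0, 0],
    [0, 0.06, -0.22, 0, 0, 0],
    [0, 0.073, -0.244, 0, 0, 0],
    [0.05, 0.073, -0.244, 0, 0, 0],
    [0.11, 0.073, -0.244, 0, 0, 0],
    [0.16, 0.073, -0.244, 0, 0, 0],
    [0.2, 0.073, -0.244, 0, 0, 0],
    [0.21, 0.073, -0.244, 0, 0, 0],
    [0.21, 0.073, -0.244, 0, 0, 0]
  ]
}}

```text
clock: 3.48
tcp_pos: [0.4412, -0.2284, 0.1506]
eef_rot: [[0.001, -0.997, -0.08], [-0.0, -0.08, 0.997], [-1.0, -0.001, -0.0]]
wrist_force: [-0.1, -0.4, 0.4]
gripper_width: 0.0003
```

Run:
```python
from h import *
from cell import arm,cams
for n,sl in (("scene",(slice(130,300),slice(240,450))),("top",(slice(140,260),slice(280,420)))):
    c=cams.read_camera(n)["img"][sl][:,:,::-1]
    f=3.5 if n=="scene" else 4.9
    cv2.imwrite(f"pics/{n}1.png",cv2.resize(c,None,fx=f,fy=f,interpolation=cv2.INTER_CUBIC))
o=arm.observe();print(o["clock"],o["tcp_pos"],o["wrist_force"])
```

```text
3.575 [ 0.4423002  -0.22902702  0.15206991] [-0.54076251  0.49775542  0.53934165]
```

View pics/scene1.png

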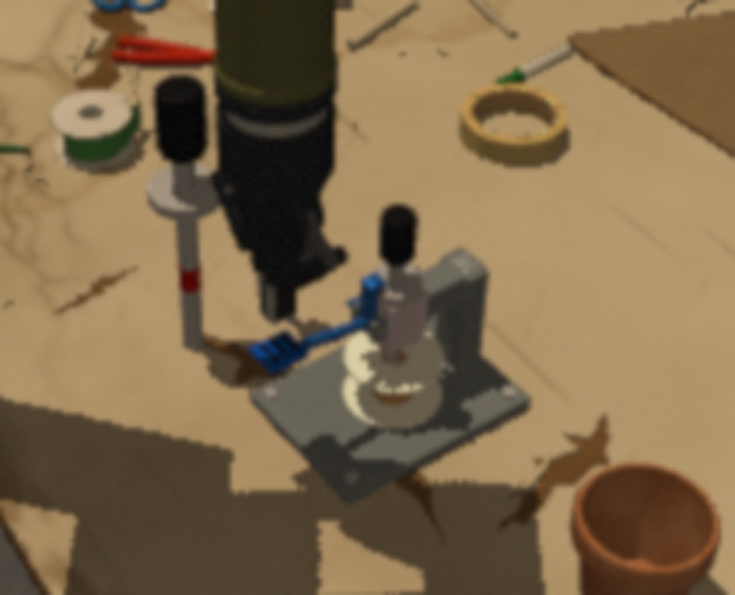

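View pics/top1.png

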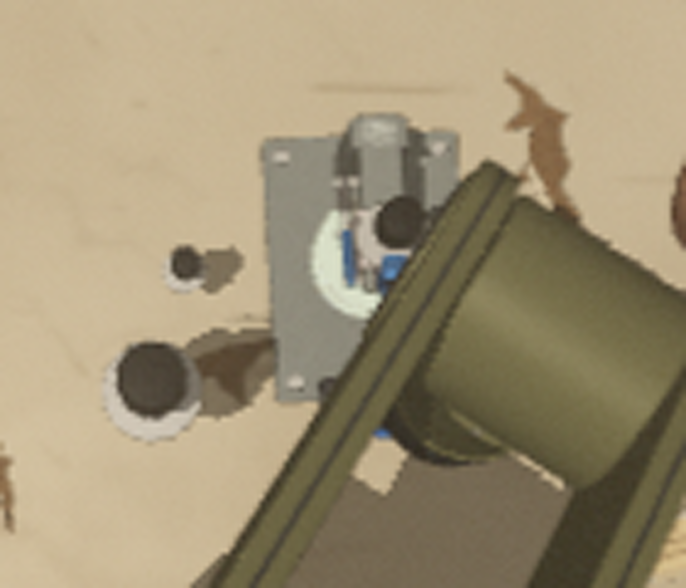

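The closed fingers stand above the pad: tips at crop (278,318), pad at (278,351). I press down now.

>>> {"op": "play_rows", "data": {
  "increments": [
    [0.02, 0, 0, 0, 0, 0],
    [0.032, 0, 0, 0, 0, 0],
    [0.04, 0, 0, 0, 0, 0],
    [0.048, 0, 0, 0, 0, 0],
    [0.056, 0, 0, 0, 0, 0],
    [0.062, 0, 0, 0, 0, 0],
    [0.067, 0, 0, 0, 0, 0],
    [0.07, 0, 0, 0, 0, 0],
    [0.07, 0, 0, 0, 0, 0]
  ]
}}

```text
clock: 4.7
tcp_pos: [0.4432, -0.2293, 0.0849]
eef_rot: [[0.006, -0.997, -0.08], [-0.003, -0.08, 0.997], [-1.0, -0.006, -0.004]]
wrist_force: [-6.8, 3.7, 26.3]
gripper_width: 0.0003
```

The wrist force is 26 N at z = 0.085, so the lever is against its stop. I back off upward and look.

>>> {"op": "play_rows", "data": {
  "increments": [
    [-0.01, 0, 0, 0, 0, 0],
    [-0.04, 0, 0, 0, 0, 0],
    [-0.09, 0, 0, 0, 0, 0],
    [-0.15, 0, 0, 0, 0, 0],
    [-0.2, 0, 0, 0, 0, 0],
    [-0.22, 0.0, 0, 0, 0, 0],
    [-0.22, 0.04, 0, 0, 0, 0],
    [-0.22, 0.04, 0, 0, 0, 0]
  ],
  "grip": 1
}}

```text
clock: 5.7
tcp_pos: [0.4002, -0.2314, 0.3049]
eef_rot: [[0.006, -0.997, -0.079], [-0.003, -0.079, 0.997], [-1.0, -0.005, -0.004]]
wrist_force: [-0.3, 0.1, 1.2]
gripper_width: 0.0856
```

Run:
```python
from h import *
from cell import arm,cams,cut_out
c=cams.read_camera("scene")["img"][130:300,240:450][:,:,::-1]
cv2.imwrite("pics/scene2.png",cv2.resize(c,None,fx=3.5,fy=3.5,interpolation=cv2.INTER_CUBIC))
r=cut_out("scene","spindle_knob");print([(d["score"],d["box"]) for d in r])
o=arm.observe();p,R=o["tcp_pos"],o["eef_rot"];print(o["clock"],p,o["wrist_force"],o["gripper_width"])
for w in ([.5447,-.2193,.31],[.5447,-.2193,.151]): print(w,rel(p,R,w,1.652).tolist())
```

```text
[(0.74, [282.7, 153.5, 301.7, 227.7]), (0.73, [317.5, 189.4, 326.3, 224.7]), (0.67, [343.9, 190.3, 359.6, 216.7]), (0.46, [310.6, 201.2, 390.6, 274.1])]
5.8 [ 0.4022133  -0.23186017  0.30470699] [ 0.03992514 -0.13983493  0.26838301] 0.08586358520530567
[0.5447, -0.2193, 0.31] [-0.0043, -0.1431, 0.0012, -0.0942, -0.2149, 0.3804]
[0.5447, -0.2193, 0.151] [0.1546, -0.142, 0.0018, -0.0942, -0.2149, 0.3804]
```

View pics/scene2.png

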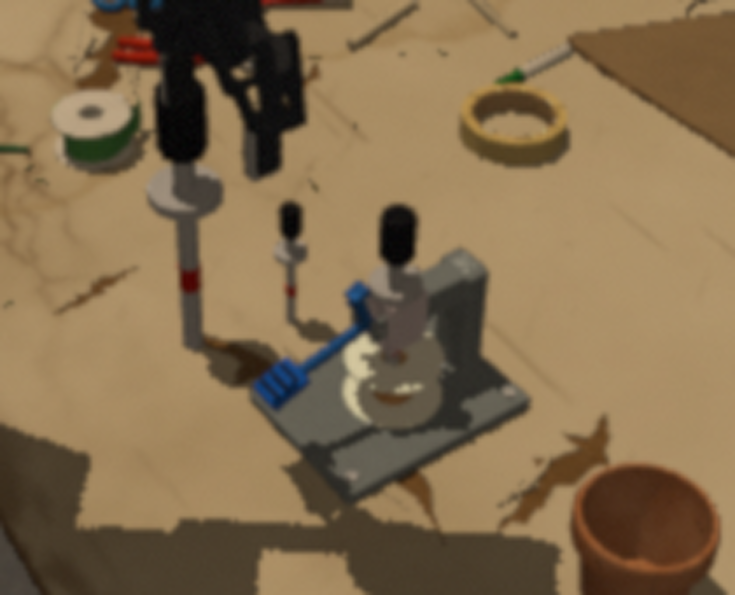

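Run:
```python
from h import *
from scipy.optimize import least_squares
def cyl(x,y,z0=.150,z1=.190,r=.013):
    a=np.linspace(0,2*np.pi,40);return np.array([[x+r*np.cos(t),y+r*np.sin(t),z] for t in a for z in (z0,z1)])
def cen(n,x,y):
    h=cv2.convexHull(proj(n,cyl(x,y)).astype(np.float32)*16)/16
    M=cv2.moments(h.astype(np.float32));return np.array([M["m10"]/M["m00"],M["m01"]/M["m00"]]),M["m00"]
ob={}
for n,(x0,x1,y0,y1) in {"scene":(340,368,183,212),"top":(350,374,174,196)}.items():
    g=cv2.cvtColor(cv2.imread(f"pics/{n}0.png"),cv2.COLOR_BGR2HSV)[y0:y1,x0:x1,2].astype(float)
    m=(g<(45 if n=="scene" else 60)).astype(np.uint8)
    k,l,s,c=cv2.connectedComponentsWithStats(m);i=1+np.argmax(s[1:,4]);ob[n]=c[i]+[x0,y0];print(n,s[i],ob[n],cen(n,.5447,-.2197))
for ns in (["scene","top"],["scene"],["top"]):
    print(ns,least_squares(lambda q:np.concatenate([cen(n,*q)[0]-ob[n] for n in ns]),[.5447,-.2197],diff_step=1e-3).x)
```

```text
scene [  9   6  10  17 134] [353.14925373 196.7761194 ] (array([352.86342854, 197.27907991]), 188.06214845413342)Traceback (most recent call last):
  File "<stdin>", line 12, in <module>
    return _wrapfunc(a, 'argmax', axis=axis, out=out, **kwds)
    return bound(*args, **kwds)
ValueError: attempt to get argmax of an empty sequence
```

>>> {"op": "play_rows", "data": {
  "increments": [
    [0, -0.05, 0, 0, 0, 0],
    [0, -0.1, 0, -0.1, -0.2, 0.4],
    [0, -0.143, 0.001, -0.1, -0.2, 0.4],
    [0.02, -0.143, 0.001, -0.1, -0.2, 0.4],
    [0.06, -0.143, 0.001, -0.1, -0.2, 0.4],
    [0.1, -0.142, 0.002, -0.1, -0.2, 0.4],
    [0.13, -0.142, 0.002, -0.1, -0.2, 0.4],
    [0.15, -0.142, 0.002, -0.1, -0.2, 0.4],
    [0.154, -0.142, 0.002, -0.1, -0.2, 0.4],
    [0.154, -0.142, 0.002, -0.1, -0.2, 0.4]
  ]
}}

```text
clock: 7.05
tcp_pos: [0.5454, -0.2191, 0.1515]
eef_rot: [[-0.0, -0.997, -0.081], [-0.0, -0.081, 0.997], [-1.0, 0.0, -0.0]]
wrist_force: [-0.5, -0.4, -0.0]
gripper_width: 0.0854
```

Run:
```python
from h import *
from cell import arm,cams,cut_out
c=cams.read_camera("scene")["img"][130:300,240:450][:,:,::-1]
cv2.imwrite("pics/scene3.png",cv2.resize(c,None,fx=3.5,fy=3.5,interpolation=cv2.INTER_CUBIC))
o=arm.observe();p,R=o["tcp_pos"],o["eef_rot"];print(o["clock"],p,o["wrist_force"],o["gripper_width"])
```

```text
7.1 [ 0.54567245 -0.21926623  0.15219252] [-0.07943415  0.79208349 -0.02094685] 0.08565099506346267
```

View pics/scene3.png

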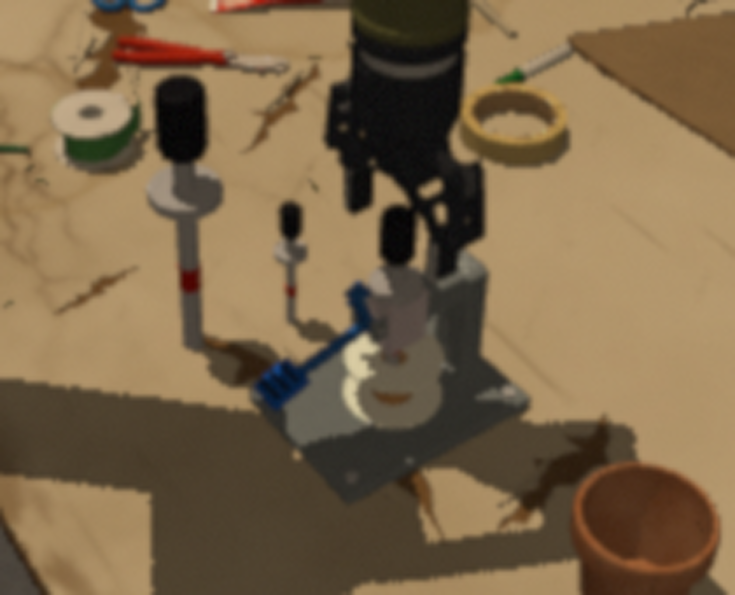

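The fingers straddle the knob: tips at crop (358,210) and (445,275), knob centre between them at (398,235). The lever is down. I close now.

>>> {"op": "play_rows", "data": {
  "increments": [
    [0, 0, 0, 0, 0, 0],
    [0, 0, 0, 0, 0, 0],
    [0, 0, 0, 0, 0, 0],
    [0, 0, 0, 0, 0, 0],
    [0, 0, 0, 0, 0, 0],
    [0, 0, 0, 0, 0, 0],
    [0, 0, 0, 0, 0, 0],
    [0, 0, 0, 0, 0, 0]
  ],
  "grip": -1,
  "force": 40
}}

```text
clock: 8.1
tcp_pos: [0.5458, -0.2192, 0.1526]
eef_rot: [[0.001, -0.997, -0.081], [-0.001, -0.081, 0.997], [-1.0, -0.001, -0.001]]
wrist_force: [-1.1, 1.8, 5.1]
gripper_width: 0.0251
```

Run:
```python
from h import *
from cell import arm,cams,cut_out
c=cams.read_camera("scene")["img"][130:300,240:450][:,:,::-1]
cv2.imwrite("pics/scene4.png",cv2.resize(c,None,fx=3.5,fy=3.5,interpolation=cv2.INTER_CUBIC))
for i in range(4):
    o=arm.observe();print(o["clock"],o["tcp_pos"],o["wrist_force"],o["ft_torque"],o["gripper_width"]); cams.read_camera("top")
```

```text
8.15 [ 0.54578781 -0.21913562  0.15258395] [-1.49057734  2.12544486  5.92773222] [ 0.24372777  0.09087357 -0.02218936] 0.024942391845231955
8.2 [ 0.54579063 -0.21915978  0.15258353] [-0.94019963  2.36905262  5.126244  ] [0.27405768 0.10806978 0.00192116] 0.02493496161917779
8.25 [ 0.54580602 -0.21915608  0.15258563] [-0.84278236  2.16696013  5.44280485] [ 0.21699461  0.14607433 -0.00071442] 0.025250252894168632
8.3 [ 0.5458034  -0.2191421   0.15260435] [-0.44557976  1.1349039   4.44242961] [ 0.26508362  0.13620581 -0.01453795] 0.02534443003750591
```

View pics/scene4.png

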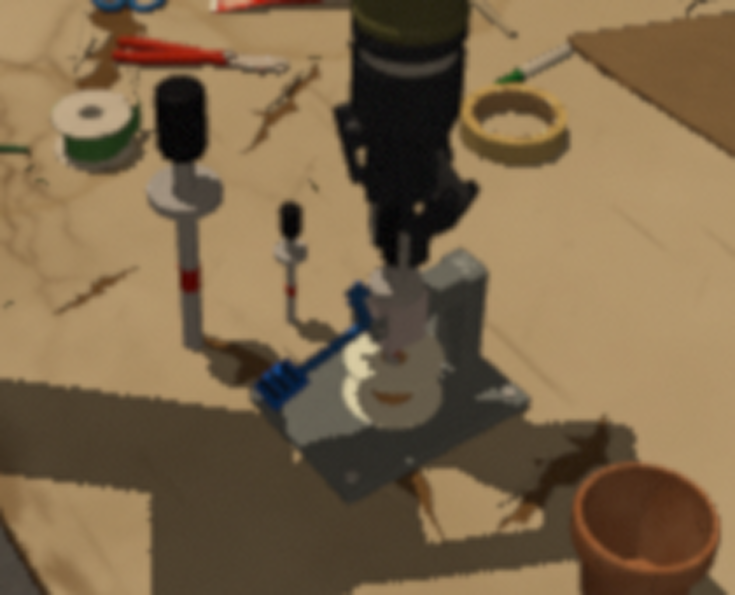

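The knob is gripped (25 mm opening) and the side force is small. I lift part way and check.

>>> {"op": "play_rows", "data": {
  "increments": [
    [-0.004, 0, 0, 0, 0, 0],
    [-0.008, 0, 0, 0, 0, 0],
    [-0.013, 0, 0, 0, 0, 0],
    [-0.018, 0, 0, 0, 0, 0],
    [-0.023, 0, 0, 0, 0, 0],
    [-0.028, 0, 0, 0, 0, 0],
    [-0.033, 0, 0, 0, 0, 0],
    [-0.036, 0, 0, 0, 0, 0],
    [-0.036, 0, 0, 0, 0, 0]
  ]
}}

```text
clock: 9.48
tcp_pos: [0.5459, -0.2192, 0.1889]
eef_rot: [[0.002, -0.997, -0.081], [-0.001, -0.081, 0.997], [-1.0, -0.002, -0.001]]
wrist_force: [0.7, 0.1, -1.3]
gripper_width: 0.0248
```

Run:
```python
from h import *
from cell import arm,cams,cut_out
c=cams.read_camera("scene")["img"][130:300,240:450][:,:,::-1]
cv2.imwrite("pics/scene5.png",cv2.resize(c,None,fx=3.5,fy=3.5,interpolation=cv2.INTER_CUBIC))
o=arm.observe();print(o["clock"],o["tcp_pos"],o["wrist_force"],o["ft_torque"],o["gripper_width"],o["eef_rot"][:,0])
```

```text
9.525 [ 0.54578681 -0.21914606  0.18869351] [ 0.39331375 -0.37276559 -0.96252567] [-0.0010256   0.03690345 -0.02043786] 0.024570007411428466 [ 1.54298759e-03 -8.06152640e-04 -9.99998485e-01]
```

View pics/scene5.png

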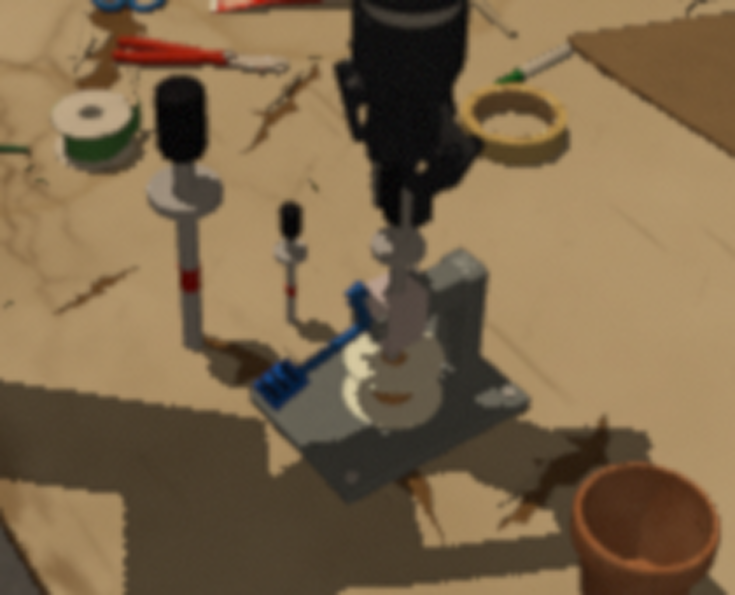

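The collar has risen with the fingers. Wrist load is about −1.3 N, close to the spindle's weight, and the lever is still down. 17 mm to go.

>>> {"op": "play_rows", "data": {
  "increments": [
    [-0.004, 0, 0, 0, 0, 0],
    [-0.008, 0, 0, 0, 0, 0],
    [-0.012, 0, 0, 0, 0, 0],
    [-0.015, 0, 0, 0, 0, 0],
    [-0.017, 0, 0, 0, 0, 0],
    [-0.017, 0, 0, 0, 0, 0],
    [-0.017, 0, 0, 0, 0, 0],
    [-0.017, 0, 0, 0, 0, 0]
  ]
}}

```text
clock: 10.52
tcp_pos: [0.5456, -0.2191, 0.2055]
eef_rot: [[0.001, -0.997, -0.081], [-0.001, -0.081, 0.997], [-1.0, -0.001, -0.001]]
wrist_force: [-0.1, 0.7, -1.1]
gripper_width: 0.025
```

Run:
```python
from h import *
from cell import arm,cams,cut_out
im=cams.read_camera("scene")["img"]
c=im[160:280,300:400][:,:,::-1]
cv2.imwrite("pics/scene6.png",cv2.resize(c,None,fx=5,fy=5,interpolation=cv2.INTER_NEAREST))
o=arm.observe();print(o["clock"],o["tcp_pos"],o["wrist_force"],o["gripper_width"],o["eef_rot"][:,0])
I=im.astype(int);m=(I[:,:,0]>1.7*I[:,:,1])&(I[:,:,0]>50);m[:, :340]=0;m[:,370:]=0;m[:190]=0;m[:225][:0]=0
ys,xs=np.nonzero(m);print(list(zip(xs,ys)))
x,y=.5452,-.2193
print("mouth",proj("scene",[x,y,.12]),"band top/bot",proj("scene",[[x,y,.128],[x,y,.112],[x,y,.173],[x,y,.181]]))
for n in("scene",):
    print([(d["score"],np.round(d["box"])) for d in cut_out(n,"reel")][:3])
```

```text
10.575 [ 0.54562398 -0.21907002  0.20548741] [-0.19326402 -0.58077867 -1.74313271] 0.02477608997974726 [ 1.14063190e-03 -6.40326015e-04 -9.99999144e-01]
[(np.int64(351), np.int64(212)), (np.int64(352), np.int64(212)), (np.int64(353), np.int64(212)), (np.int64(354), np.int64(212)), (np.int64(351), np.int64(213)), (np.int64(352), np.int64(213)), (np.int64(353), np.int64(213)), (np.int64(354), np.int64(213))]
mouth [[352.16370216 212.39480999]] band top/bot [[352.28372899 210.01738102]
 [352.044707   214.75180409]
 [352.97875415 196.25068407]
 [353.10596762 193.73090581]]
[(0.73, array([334., 228., 364., 254.]))]
```

View pics/scene6.png

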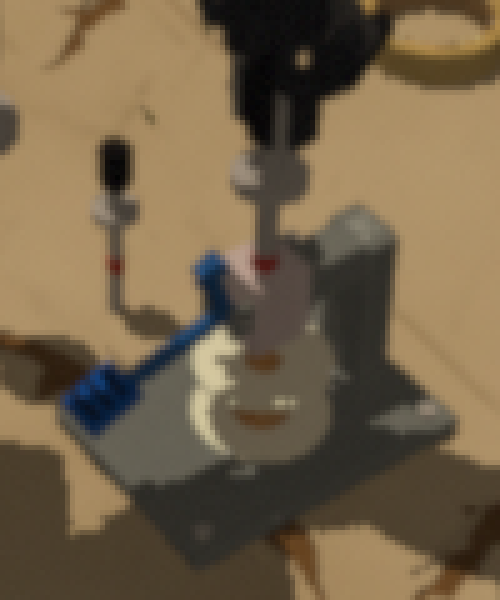

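The red band shows at the sleeve's mouth, rows 212–213, where I predict about 211 to 214. The reel still stands on the base and the lever is down. I hand in.

Run:
```python
from cell import arm
print(arm.hand_in())
o=arm.observe();print(o["clock"],o["tcp_pos"],o["wrist_force"],o["gripper_width"])
```

```text
the job is handed in; nothing more can be done
None
the job is handed in; nothing more can be done
```

The lever is down, and the arm holds the spindle still and upright with its red band level with the sleeve's mouth. I handed the job in at about 10.6 s of the 42 s; no verdict is reported.

- **Lever:** I pressed the pad down with closed fingers until it met its stop, at about 26 N on the wrist. I then backed off, and the picture showed it staying down by itself.
- **Spindle:** I gripped the knob at 40 N (opening 25 mm) and drew it up 53 mm, from TCP height 0.1526 m to 0.2055 m.
- **Last checks:**
  - The band showed at the mouth in image rows 212–213, within the 211–214 predicted for that height.
  - The wrist carried 1.1 to 1.7 N, about the spindle's own weight, so the rod is probably not jammed. Side force was under 1 N.
  - The tool was within about 0.001 rad of vertical.
  - The reel still stood on the base.
- **Limits and disagreements:**
  - The two cameras put the knob's axis about 5 mm apart, so I used a fit between them. The low side forces during the lift support it.
  - The dark-pixel check on the knob failed for the top camera, so only the scene camera confirmed it.
  - I did not check the bystanders with a measurement. The arm passed above or clear of them, and those in view looked unmoved.

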